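# Salad spinner: one turn of the crank

### The job

Give the salad spinner one full turn: take the loose upright grip on its lid crank between the fingers, turn the crank clockwise (seen from above) once round until the grip is back where it started, keeping hold of the grip the whole way, then let go. Leave the hand coffee mill and its crank alone.

Things in the scene. Friction and masses are not known exactly. Their poses are not given: they have to be found in the camera images.
- spinner: Salad spinner, 202 mm across: a clear round bowl with a white basket in it and a flat white lid, its top 133 mm above the worktop; fixed to the worktop by its rubber foot. Origin: centre of its underside, on the crank's vertical axis. It may stand left or right of the mill.
- crank (a joint): Angle (rad) of the spinner's grey crank about the spinner's vertical centre axis, growing clockwise seen from above. Starts between 0 and 0.35; one full turn adds 6.28; a stop lies just below 0. The flat arm over the lid is 20 mm wide, its top at most 153 mm above the worktop. Steady friction, 2 to 4 N at the grip; it stays where it is left, and the basket turns with it.
- grip: The crank's grip: an upright black cylinder, 22 mm in diameter, 44 mm tall, spinning freely on a pin at the crank's end, so the gripper need not turn with it. Its axis is 58 mm from the spinner's axis. Origin: centre of its underside, 153.5 mm above the worktop; its top is at 198 mm (pin head 2 mm more). Nothing else on the spinner rises above the arm. Its yaw means nothing.
- mill_knob (a point): Top of the small wooden knob on the crank of the hand coffee mill, 187 mm above the worktop. The mill, a bystander standing loose, is a square wooden box 116 mm wide with a steel dome; its thin steel crank swings 70 mm about the mill's centre.

How it is judged:
On the way, in this order (a step that is already met when the one before it is completed fails the run):
1. the grip is held, before the crank has turned (contact force between the fingers and grip above 2 N and value of joint crank below 0.8 rad), for 0.1 s.
2. held, the crank has gone half round (value of joint crank between 3 and 5 rad and contact force between the fingers and grip above 1 N), for 0.05 s.
3. still held, the crank has come nearly full circle (value of joint crank above 5.6 rad and contact force between the fingers and grip above 1 N), for 0.05 s.
At the end, for the whole second after the job is handed in: The spinner's crank has gone one full turn clockwise, to a joint value between 5.85 and 7.05 rad (within about 24 degrees of where it started), and is at rest; the grip is released; the mill's knob is within 20 mm of where it was (value of joint crank between 5.85 and 7.05 rad and velocity of joint crank between -0.05 and 0.05 rad/s and contact force between the fingers and grip below 0.1 N and distance of mill_knob from where it was at the start of the episode below 0.02 m); the robot touches nothing.
It fails at once if the grip is let go on the way round (crank between 0.9 and 5.5 rad without the fingers on the grip) (value of joint crank between 0.9 and 5.5 rad and contact force between the fingers and grip below 0.1 N).
It fails at once if the crank is turned well past the full turn (value of joint crank above 7.3 rad).
It fails at once if the coffee mill or its crank is moved by more than 20 mm (distance of mill_knob from where it was at the start of the episode above 0.02 m).
It also fails if it takes over 48 s, if anything falls off the work surface, if the arm or the gripper's body presses on something with over 40 N, if the wrist force passes 120 N, or if a joint passes its speed limit or range.

### The arm

A 6-joint arm with a two-finger parallel gripper is mounted at the origin on the work surface. World frame = base frame: x ahead of the robot, y to its left, z up, the work surface at z = 0. Lengths are in m, angles in rad, forces in N, time in s.
With the tool pointing down it reaches from about 0.35 to 0.85 m from the base axis. Payload 8.1 kg.
Tool frame: the origin (TCP) lies at the very end of the fingers, on their centre line; the grasp point (between the pads) lies 19 mm behind it; z points along the fingers, y is the line along which they close (so a half turn about z gives the same grasp; the last joint's range is limited). The gripper opens to 93 mm and grips with 3 to 60 N. Pads are 15 mm wide; open, the fingers measure 128 mm over their backs; the gripper's body (75 mm by 188 mm) begins 65 mm behind the grasp point.
Start: joints at [-1.423, 0.13, 1.488, -0, 1.523, -0.085], TCP at [0.138, -0.584, 0.219] pointing down, gripper open.
Joint ranges: [-2.96, 2.96], [-0.89, 2.26], [0.02, 2.5], [-1.34, 4.48], [0, 2.73], [-2.66, 2.66]. Speed limits (rad/s): [2.39, 2.39, 2.79, 3.14, 3.14, 3.14].

### API

Orientations are given as a rotation vector (axis times angle).
In Python, from plant import robot gives the robot as it stands.
- The arm moves only by the tool play_rows, never from a script. Its argument "deltas" is one flat list of numbers, 5 for each row, row after row: the shift along the tool's x, y, z in mm, then the turn about the tool's z in degrees, then the finger opening in mm, from 0 to 93. A call has 1 to 10 rows; each row shifts and turns the commanded pose from where the row before left it, along the tool's axes as they then stand; what a row does not reach is not made up. A row lasts 1/12 s, in which the tool goes at most 41.7 mm and 7.16 degrees, less where a joint would pass 70% of its speed; a pose out of reach is approached as far as the arm can. A call with a gripper value outside its range is refused whole. The fingers move at their own pace and stop on an object; "newtons" is the grip in N (left out, the last holds). Time passes only in rows, so rows that do not move let the fingers close. It gives the time, the measured TCP pose, the force, the opening and the grip force at its end, in the units of the state.
- robot.read_state(): the state, without advancing time (a new reading comes with each control period).
- robot.read_camera(name): name is "scene" or "top" or "wrist"; returns a dict with "pixels" (400x640x3 uint8, blue, green, red), "mtx" (3x3 intrinsics, pixels), "D" ([k1, k2, p1, p2, k3] as OpenCV has them; the pictures are not rectified), "eye" and "rotation" of the camera in the world. Camera axes: x right, y up, looking along -z (the intrinsics and any distortion apply to the point x, -y, -z); pixel columns grow to the right and rows downward; lengths in m; the calibration is good to about 2 mm. A picture is of the moment at which its call begins. There is no depth.
- robot.close_job(): hands the job in; it is judged then, once.
The state is a dict: "t": time; "q": joint angles; "dq": joint speeds; "joint_torque": joint torques, N m; "tool_pos": TCP position; "orientation": TCP orientation; "force": force on the tool from outside, world axes, zero at the start; "wrist_torque": the same for the moment, N m; "opening": finger opening in m; "gripper_force": force on a finger pad.
Only numpy, scipy, OpenCV 4.12 (cv2) and the standard library are available. Lean on these libraries where they do the work, as an engineer would, in place of code of your own. Each camera call takes 0.05 s, during which the arm holds its last target. There are 200 camera calls.

## Working session

There is one attempt and no reset: what is moved stays moved. The work goes in short steps, Python scripts to look and compute and a tool call to move; the robot and the scene stay as the last step left them, time stands still between calls to the robot, and variables do not carry over. Pictures are saved under pics/ and viewed, at most 10 in all, crops included, and the job is handed in when it is done.

Besides the shell and the picture viewer there is one more tool, called after "Request:" by a JSON object that holds its "fn" and its "kwargs", one argument or row to a line. play_rows: Moves the arm, as the interface text tells. Its arguments: {"type":"object","properties":{"deltas":{"type":"array"},"newtons":{"type":"number"}},"required":["deltas"]}

```bash
mkdir -p pics; ls
cat > h.py <<'E'
import numpy as np, cv2, pickle
from plant import robot
def grab(n,fn):
    c=robot.read_camera(n); cv2.imwrite(f'pics/{fn}.png',c['pixels']); pickle.dump(c,open(f'{fn}.pkl','wb')); return c
def R(c):
    r=np.array(c['rotation'],float)
    return r if r.shape==(3,3) else cv2.Rodrigues(r)[0]
def ray(c,uv):
    p=cv2.undistortPoints(np.array([[uv]],float),np.array(c['mtx']),np.array(c['D']))[0,0]
    return np.array(c['eye']),R(c)@np.array([p[0],-p[1],-1])
def onplane(c,uv,z):
    e,d=ray(c,uv); return e+d*(z-e[2])/d[2]
def proj(c,P):
    q=(np.atleast_2d(P)-np.array(c['eye']))@R(c); q=q*[1,-1,-1]
    return cv2.projectPoints(q,np.zeros(3),np.zeros(3),np.array(c['mtx']),np.array(c['D']))[0][:,0]
E
python3 - <<'E'
from h import *
a=grab('top','top0');b=grab('scene','scene0')
for c in(a,b):print(c['eye'],c['rotation'],c['mtx'],c['D'])
cv2.imwrite('pics/both.png',cv2.resize(np.vstack([a['pixels'],b['pixels']]),(480,600)))
print(robot.read_state())
E
```

```text
pics
[0.52868609 0.00679791 0.79446023] [ 0.06958191 -0.03813229 -1.55436438] [[379.54798295   0.         321.63827822]
 [  0.         379.54798295 202.39815293]
 [  0.           0.           1.        ]] [-0.06587732  0.          0.          0.          0.        ]
[ 1.14538079 -0.28431575  0.67837592] [0.8069102  0.4634407  1.01697432] [[462.12244156   0.         322.2504373 ]
 [  0.         462.12244156 193.8739675 ]
 [  0.           0.           1.        ]] [-0.09519271  0.          0.          0.          0.        ]
{'t': 0.1, 'q': array([-1.42337993e+00,  1.31095830e-01,  1.48919243e+00, -4.62559680e-06,
        1.52301036e+00, -8.53635845e-02]), 'dq': array([-9.57375857e-04, -2.38684447e-03, -2.88607710e-03,  4.21925594e-05,
       -7.81795202e-04, -6.41312033e-04]), 'joint_torque': array([ 1.80480329e-03, -5.61341715e+01, -4.93094766e+01,  7.70366471e-02,
        2.89390184e-02, -5.91064077e-05]), 'tool_pos': array([ 0.13837325, -0.58328165,  0.21767416]), 'orientation': array([-3.11864416e+00, -3.64627294e-01,  9.03335156e-05]), 'force': array([0.1788013 , 0.29890624, 0.50851056]), 'wrist_torque': array([-0.0067316 ,  0.03462417,  0.03145211]), 'gripper_force': 0.0, 'opening': 0.09315030948924578}
```

View pics/top0.png

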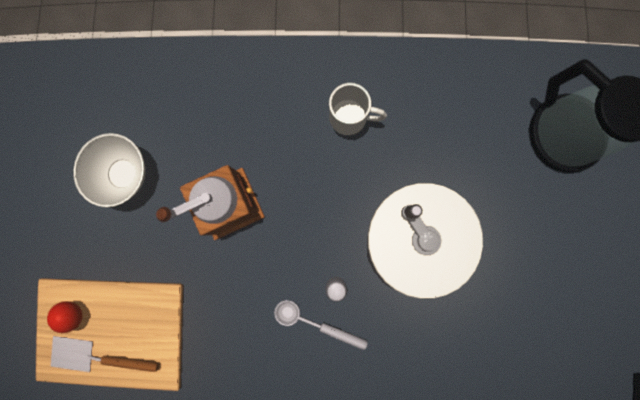

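View pics/scene0.png

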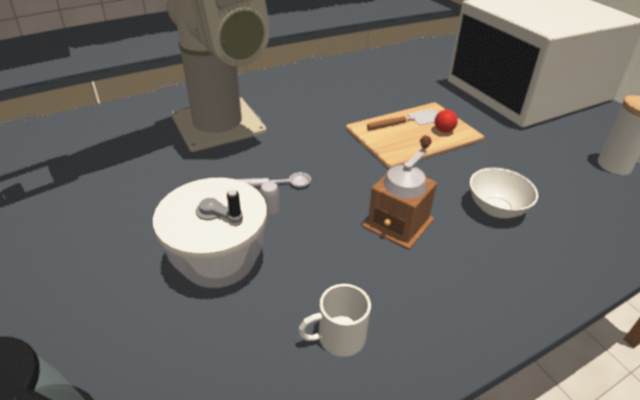

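The top view shows the lid centred near (426,240), with the black grip at (410,211) and the mill at (212,200) well to its left. In the scene view the grip is at (234,203).

```bash
cat > m.py <<'E'
from h import *
a=pickle.load(open('top0.pkl','rb'));b=pickle.load(open('scene0.pkl','rb'))
p=a['pixels'].astype(int)
m=((p.min(2)>150)).astype(np.uint8); m[:, :350]=0
cs,_=cv2.findContours(m,cv2.RETR_EXTERNAL,cv2.CHAIN_APPROX_NONE)
c=max(cs,key=cv2.contourArea); h=cv2.convexHull(c)[:,0].astype(float)
P=np.array([onplane(a,u,0.133)[:2] for u in h])
A=np.c_[2*P,np.ones(len(P))];s=np.linalg.lstsq(A,(P**2).sum(1),rcond=None)[0]
r=np.sqrt(s[2]+s[0]**2+s[1]**2);res=np.hypot(*(P-s[:2]).T)-r
print('lid',s[:2],'r',r,'res',res.std())
def dark(p,box):
    x0,x1,y0,y1=box; m=np.zeros(p.shape[:2],np.uint8); m[y0:y1,x0:x1]=(p[y0:y1,x0:x1].max(2)<70)
    n,l,st,ce=cv2.connectedComponentsWithStats(m); 
    for i in range(1,n):
        if st[i,4]>15: print(st[i],ce[i])
    return l
dark(p,(395,435,195,232)); dark(b['pixels'].astype(int),(222,248,185,222))
C=np.r_[s[:2],.133]
print('lid centre proj scene',proj(b,C))
E
python3 m.py
python3 - <<'E'
import cv2,numpy as np
a=cv2.imread('pics/top0.png')[190:260,380:470];b=cv2.imread('pics/scene0.png')[180:250,180:270]
cv2.imwrite('pics/crop.png',cv2.resize(np.hstack([a,b]),None,fx=4,fy=4,interpolation=0))
E
```

```text
lid [ 0.51161678 -0.16105311] r 0.0997001740903265 res 0.00016728121856378315
[405 206  11  13  68] [408.91176471 212.55882353]
[228 194  12  23 210] [233.61904762 205.9       ]
lid centre proj scene [[211.17792319 210.59885957]]
```

View pics/crop.png

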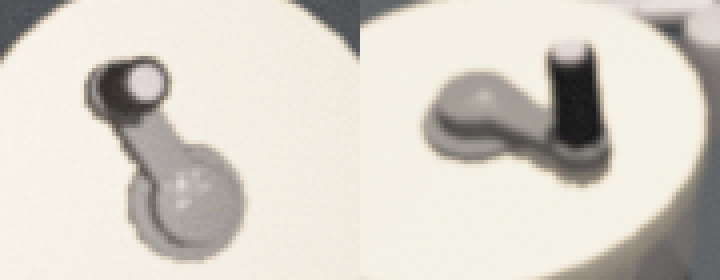

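The crop shows the grip's pin head at (416.7,210.5) in the top view and (232.7,193) in the scene view; the arm runs to the lid centre.

```bash
cat > m2.py <<'E'
from h import *
a=pickle.load(open('top0.pkl','rb'));b=pickle.load(open('scene0.pkl','rb'))
C=np.array([.5116,-.1611])
for c,u in((a,(416.5,210.3)),(b,(232.8,192.8))):
    P=onplane(c,u,.2);d=P[:2]-C;print(P,d,np.hypot(*d),np.degrees(np.arctan2(d[1],d[0])))
e1,d1=ray(a,(416.5,210.3));e2,d2=ray(b,(232.8,192.8))
t=np.linalg.lstsq(np.c_[d1,-d2],e2-e1,rcond=None)[0];print('tri',e1+t[0]*d1,e2+t[1]*d2)
print('mill knob',onplane(a,(163,214),.187), 'mug',onplane(a,(350,100),.09),'blk',onplane(a,(602,105),.2))
E
python3 m2.py
```

```text
[ 0.55933955 -0.12978574  0.2       ] [0.04773955 0.03131426] 0.05709332351082167 33.262459094589595
[ 0.56258047 -0.13097866  0.2       ] [0.05098047 0.03012134] 0.059214048504571834 30.576327380561636
tri [ 0.55946636 -0.1303508   0.19754066] [ 0.55954085 -0.13017892  0.19750501]
mill knob [0.54751028 0.27823792 0.187     ] mug [ 0.77322142 -0.02944999  0.09      ] blk [ 0.73736301 -0.44044994  0.2       ]
```

Request:
{"fn": "play_rows", "kwargs": {
  "deltas": [0, 0, -20, 6.67, 93, 0, 0, -20, 6.67, 93, 20, -22, 0, 0, 93, 20, -22, 0, 0, 93, 20, -22, 0, 0, 93, 20, -22, 0, 0, 93, 20, -22, 0, 0, 93, 20, -22, 0, 0, 93, 20, -22, 0, 0, 93, 20, -22, 0, 0, 93],
  "newtons": 30
}}

```text
t: 0.93
tool_pos: [0.299, -0.4064, 0.2582]
orientation: [-3.141, 0.0, 0.001]
force: [1.2, -0.8, -0.6]
opening: 0.0931
gripper_force: 0.0
```

Request:
{"fn": "play_rows", "kwargs": {
  "deltas": [20, -22, 0, 0, 93, 20, -22, 0, 0, 93, 20, -22, 0, 0, 93, 20, -22, 0, 0, 93, 20, -22, 0, 0, 93, 20, -22, 0, 0, 93, 20, -22, 0, 0, 93, 20, -22, 0, 0, 93, 20, -22, 0, 0, 93, 0, 0, 0, 0, 93]
}}

```text
t: 1.77
tool_pos: [0.4808, -0.206, 0.2581]
orientation: [-3.14, -0.006, -0.001]
force: [0.5, -0.1, -0.0]
opening: 0.0928
gripper_force: 0.0
```

Request:
{"fn": "play_rows", "kwargs": {
  "deltas": [20, -19, 0, 0, 93, 20, -19, 0, 0, 93, 20, -19, 0, 0, 93, 19.7, -18.7, 0, 0, 93, 0, 0, 0, 0, 93, 0, 0, 0, 0, 93]
}}

```text
t: 2.27
tool_pos: [0.5582, -0.1335, 0.2579]
orientation: [-3.141, -0.003, 0.002]
force: [0.6, -0.1, 1.0]
opening: 0.093
gripper_force: 0.0
```

Run:
```python
from h import *
a=grab('wrist','w0');print(a['eye']);s=robot.read_state();print(s['tool_pos'],s['orientation'],s['q'])
print(proj(a,[[.5605,-.1303,.2],[.5116,-.161,.133],[s['tool_pos'][0],s['tool_pos'][1],s['tool_pos'][2]]]))
```

```text
[ 0.62893859 -0.13431316  0.42515436]
[ 0.55773107 -0.13425179  0.25800928] [-3.14158243e+00 -1.38721674e-03  2.19763778e-03] [-3.25296912e-01  4.72695131e-02  1.50497209e+00 -4.39128228e-04
  1.59067947e+00  1.24460784e+00]
[[318.79523757 209.96192542]
 [355.33662631 241.3634525 ]
 [324.63591959 248.8275674 ]]
```

View pics/w0.png

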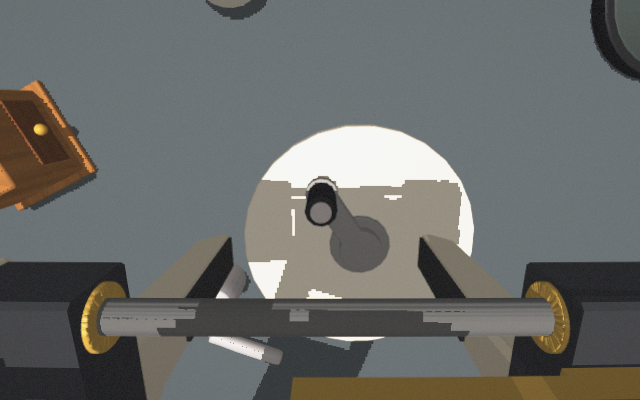

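The wrist view shows the pin head at (320,211), within 1.5 px of the prediction, so the grip position is confirmed at (0.560,-0.131). I'll descend now.

Request:
{"fn": "play_rows", "kwargs": {
  "deltas": [2.5, -3.3, 0, 0, 93, 0, 0, 16, 0, 93, 0, 0, 16, 0, 93, 0, 0, 16, 0, 93, 0, 0, 16, 0, 93, 0, 0, 16, 0, 93, 0, 0, 16, 0, 93, 0, 0, 0, 0, 93, 0, 0, 0, 0, 93]
}}

```text
t: 3.07
tool_pos: [0.5595, -0.1313, 0.1619]
orientation: [-3.141, 0.002, 0.003]
force: [-0.5, 0.5, 0.4]
opening: 0.0934
gripper_force: 0.0
```

Request:
{"fn": "play_rows", "kwargs": {
  "deltas": [0, 0, 0, 0, 10, 0, 0, 0, 0, 10, 0, 0, 0, 0, 10, 0, 0, 0, 0, 10, 0, 0, 0, 0, 10, 0, 0, 0, 0, 10, 0, 0, 0, 0, 10, 0, 0, 0, 0, 10, 0, 0, 0, 0, 10, 0, 0, 0, 0, 10],
  "newtons": 30
}}

```text
t: 3.9
tool_pos: [0.5606, -0.1308, 0.1626]
orientation: [-3.142, -0.0, 0.0]
force: [-0.3, 0.2, 0.2]
opening: 0.0312
gripper_force: 0.0
```

Run:
```python
from h import *
s=robot.read_state();print({k:np.round(s[k],4) for k in('tool_pos','force','opening','gripper_force','wrist_torque')})
p=s['tool_pos'][:2];C=np.array([.5116,-.161]);d=p-C;th=np.arctan2(d[1],d[0]);print(np.hypot(*d),np.degrees(th))
th=np.radians(32.0)
# 60 rows of 6 deg clockwise, tool x=+x, tool y=-y
t=th-np.radians(6)*np.arange(61);Q=C+.058*np.c_[np.cos(t),np.sin(t)]
D=np.diff(Q,axis=0)*1000*[1,-1]
D=np.diff(np.round(np.cumsum(np.vstack([[0,0],D]),0),1),axis=0)
for i in range(0,60,10):print(Q[i+10].round(4),', '.join(f'{x:.1f}, {y:.1f}, 0, 0, 10' for x,y in D[i:i+10]))
```

```text
{'tool_pos': array([ 0.5606, -0.1308,  0.1626]), 'force': array([-0.3344,  0.2193,  0.1736]), 'opening': np.float64(0.0312), 'gripper_force': np.float64(0.0), 'wrist_torque': array([ 0.0158, -0.0033,  0.0065])}
0.057579486147836416 31.648542294464132
[ 0.5628 -0.1882] 2.9, 5.3, 0, 0, 10, 2.4, 5.6, 0, 0, 10, 1.8, 5.8, 0, 0, 10, 1.1, 6.0, 0, 0, 10, 0.6, 6.0, 0, 0, 10, -0.1, 6.1, 0, 0, 10, -0.8, 6.0, 0, 0, 10, -1.3, 5.9, 0, 0, 10, -2.0, 5.8, 0, 0, 10, -2.6, 5.5, 0, 0, 10
[ 0.5136 -0.219 ] -3.1, 5.2, 0, 0, 10, -3.7, 4.8, 0, 0, 10, -4.1, 4.5, 0, 0, 10, -4.6, 3.9, 0, 0, 10, -5.0, 3.5, 0, 0, 10, -5.3, 3.0, 0, 0, 10, -5.5, 2.3, 0, 0, 10, -5.9, 1.8, 0, 0, 10, -5.9, 1.2, 0, 0, 10, -6.1, 0.5, 0, 0, 10
[ 0.4624 -0.1917] -6.0, -0.1, 0, 0, 10, -6.1, -0.7, 0, 0, 10, -5.9, -1.4, 0, 0, 10, -5.7, -2.0, 0, 0, 10, -5.5, -2.6, 0, 0, 10, -5.2, -3.1, 0, 0, 10, -4.9, -3.6, 0, 0, 10, -4.4, -4.2, 0, 0, 10, -4.0, -4.6, 0, 0, 10, -3.5, -4.9, 0, 0, 10
[ 0.4604 -0.1338] -2.9, -5.3, 0, 0, 10, -2.4, -5.6, 0, 0, 10, -1.8, -5.8, 0, 0, 10, -1.1, -6.0, 0, 0, 10, -0.6, -6.0, 0, 0, 10, 0.2, -6.1, 0, 0, 10, 0.7, -6.0, 0, 0, 10, 1.4, -6.0, 0, 0, 10, 1.9, -5.7, 0, 0, 10, 2.6, -5.5, 0, 0, 10
[ 0.5096 -0.103 ] 3.1, -5.2, 0, 0, 10, 3.7, -4.8, 0, 0, 10, 4.1, -4.5, 0, 0, 10, 4.6, -4.0, 0, 0, 10, 5.0, -3.5, 0, 0, 10, 5.3, -2.9, 0, 0, 10, 5.6, -2.4, 0, 0, 10, 5.8, -1.7, 0, 0, 10, 5.9, -1.2, 0, 0, 10, 6.1, -0.5, 0, 0, 10
[ 0.5608 -0.1303] 6.1, 0.1, 0, 0, 10, 6.0, 0.7, 0, 0, 10, 5.9, 1.4, 0, 0, 10, 5.7, 2.0, 0, 0, 10, 5.5, 2.5, 0, 0, 10, 5.2, 3.2, 0, 0, 10, 4.9, 3.6, 0, 0, 10, 4.4, 4.1, 0, 0, 10, 4.0, 4.6, 0, 0, 10, 3.5, 5.0, 0, 0, 10
```

Still closing, so a few more rows.

Request:
{"fn": "play_rows", "kwargs": {
  "deltas": [0, 0, 0, 0, 10, 0, 0, 0, 0, 10, 0, 0, 0, 0, 10, 0, 0, 0, 0, 10, 0, 0, 0, 0, 10, 0, 0, 0, 0, 10]
}}

```text
t: 4.4
tool_pos: [0.5607, -0.1307, 0.1626]
orientation: [-3.141, -0.0, -0.0]
force: [0.2, 1.1, -0.7]
opening: 0.0212
gripper_force: 30.0
```

Request:
{"fn": "play_rows", "kwargs": {
  "deltas": [2.9, 5.3, 0, 0, 10, 2.4, 5.6, 0, 0, 10, 1.8, 5.8, 0, 0, 10, 1.1, 6.0, 0, 0, 10, 0.6, 6.0, 0, 0, 10, -0.1, 6.1, 0, 0, 10, -0.8, 6.0, 0, 0, 10, -1.3, 5.9, 0, 0, 10, -2.0, 5.8, 0, 0, 10, -2.6, 5.5, 0, 0, 10]
}}

```text
t: 5.23
tool_pos: [0.5635, -0.1902, 0.1628]
orientation: [3.141, -0.001, 0.003]
force: [4.6, 1.2, -3.3]
opening: 0.0218
gripper_force: 30.0
```

Request:
{"fn": "play_rows", "kwargs": {
  "deltas": [-3.1, 5.2, 0, 0, 10, -3.7, 4.8, 0, 0, 10, -4.1, 4.5, 0, 0, 10, -4.6, 3.9, 0, 0, 10, -5.0, 3.5, 0, 0, 10, -5.3, 3.0, 0, 0, 10, -5.5, 2.3, 0, 0, 10, -5.9, 1.8, 0, 0, 10, -5.9, 1.2, 0, 0, 10, -6.1, 0.5, 0, 0, 10]
}}

```text
t: 6.07
tool_pos: [0.513, -0.2208, 0.1627]
orientation: [3.14, -0.001, 0.0]
force: [3.1, -2.7, -2.7]
opening: 0.0215
gripper_force: 30.0
```

Request:
{"fn": "play_rows", "kwargs": {
  "deltas": [-6.0, -0.1, 0, 0, 10, -6.1, -0.7, 0, 0, 10, -5.9, -1.4, 0, 0, 10, -5.7, -2.0, 0, 0, 10, -5.5, -2.6, 0, 0, 10, -5.2, -3.1, 0, 0, 10, -4.9, -3.6, 0, 0, 10, -4.4, -4.2, 0, 0, 10, -4.0, -4.6, 0, 0, 10, -3.5, -4.9, 0, 0, 10]
}}

```text
t: 6.9
tool_pos: [0.462, -0.1915, 0.1627]
orientation: [-3.141, -0.0, -0.0]
force: [3.6, -1.1, -2.1]
opening: 0.0216
gripper_force: 30.0
```

Request:
{"fn": "play_rows", "kwargs": {
  "deltas": [-2.9, -5.3, 0, 0, 10, -2.4, -5.6, 0, 0, 10, -1.8, -5.8, 0, 0, 10, -1.1, -6.0, 0, 0, 10, -0.6, -6.0, 0, 0, 10, 0.2, -6.1, 0, 0, 10, 0.7, -6.0, 0, 0, 10, 1.4, -6.0, 0, 0, 10, 1.9, -5.7, 0, 0, 10, 2.6, -5.5, 0, 0, 10]
}}

```text
t: 7.73
tool_pos: [0.4614, -0.1346, 0.1627]
orientation: [3.14, 0.0, 0.005]
force: [10.7, -8.9, -7.9]
opening: 0.0213
gripper_force: 30.0
```

Request:
{"fn": "play_rows", "kwargs": {
  "deltas": [3.4, -4.9, 0, 0, 10, 4.0, -4.5, 0, 0, 10, 4.4, -4.2, 0, 0, 10, 4.8, -3.7, 0, 0, 10, 5.1, -3.3, 0, 0, 10, 5.3, -2.8, 0, 0, 10, 5.6, -2.3, 0, 0, 10, 5.8, -1.7, 0, 0, 10, 5.9, -1.2, 0, 0, 10, 6.1, -0.5, 0, 0, 10]
}}

```text
t: 8.57
tool_pos: [0.5109, -0.1048, 0.1625]
orientation: [-3.141, -0.0, 0.001]
force: [-2.2, -2.8, 1.0]
opening: 0.0215
gripper_force: 30.0
```

Request:
{"fn": "play_rows", "kwargs": {
  "deltas": [6.1, 0.1, 0, 0, 10, 6.0, 0.7, 0, 0, 10, 5.9, 1.4, 0, 0, 10, 5.7, 2.0, 0, 0, 10, 5.5, 2.5, 0, 0, 10]
}}

```text
t: 8.98
tool_pos: [0.5404, -0.1119, 0.1626]
orientation: [-3.141, -0.0, 0.0]
force: [-4.1, -1.2, 1.9]
opening: 0.0216
gripper_force: 30.0
```

Request:
{"fn": "play_rows", "kwargs": {
  "deltas": [5.0, 3.0, 0, 0, 10, 4.7, 3.4, 0, 0, 10, 4.3, 4.0, 0, 0, 10, 3.8, 4.5, 0, 0, 10, 3.3, 4.8, 0, 0, 10, 0, 0, 0, 0, 10, 0, 0, 0, 0, 10, 0, 0, 0, 0, 10, 0, 0, 0, 0, 10]
}}

```text
t: 9.73
tool_pos: [0.5613, -0.1317, 0.1627]
orientation: [3.141, -0.0, 0.002]
force: [1.7, -1.0, -2.1]
opening: 0.0214
gripper_force: 30.0
```

Request:
{"fn": "play_rows", "kwargs": {
  "deltas": [0, 0, 0, 0, 93, 0, 0, 0, 0, 93, 0, 0, 0, 0, 93, 0, 0, 0, 0, 93, 0, 0, 0, 0, 93, 0, 0, 0, 0, 93, 0, 0, 0, 0, 93, 0, 0, 0, 0, 93, 0, 0, 0, 0, 93, 0, 0, 0, 0, 93]
}}

```text
t: 10.57
tool_pos: [0.5609, -0.1317, 0.1626]
orientation: [3.142, -0.0, -0.0]
force: [-0.3, -0.1, -0.4]
opening: 0.0835
gripper_force: 0.0
```

Request:
{"fn": "play_rows", "kwargs": {
  "deltas": [0, 0, -10, 0, 93, 0, 0, -15, 0, 93, 0, 0, -15, 0, 93, 0, 0, -15, 0, 93, 0, 0, -15, 0, 93, 0, 0, -15, 0, 93, 0, 0, -10, 0, 93, 0, 0, 0, 0, 93, 0, 0, 0, 0, 93]
}}

```text
t: 11.32
tool_pos: [0.5613, -0.1318, 0.2584]
orientation: [3.141, -0.0, 0.002]
force: [-0.5, -0.9, -0.9]
opening: 0.0929
gripper_force: 0.0
```

Run:
```python
from h import *
a=grab('wrist','w1');s=robot.read_state();print(s['tool_pos'],s['force'],s['opening'])
print(proj(a,[[.5605,-.1305,.2],[.5116,-.161,.133]]))
```

```text
[ 0.56084131 -0.13160148  0.25724389] [ 0.00819518  0.41991509 -0.75304499] 0.09258353587703845
[[321.63907522 214.56409257]
 [357.15447313 244.88250616]]
```

View pics/w1.png

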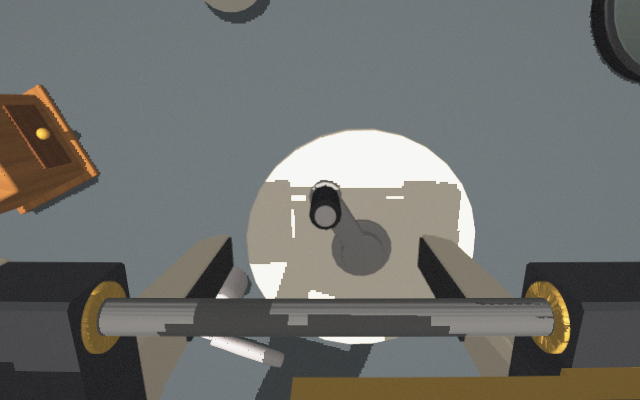

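The wrist view shows the pin head at (324,215), about 2 px from its start position. The hand is clear of the grip and the mill has not moved.

```bash
python3 -c "
from plant import robot
print(robot.close_job())"
```

```text
the job is handed in; nothing more can be done
None
```

I turned the crank one full turn clockwise with the grip held throughout, released it within about 2 mm of where it started, left the mill alone, and handed the job in at about 11 s; no verdict came back.

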